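# Set the foot gap of a small cap press with a gauge blade

### The job

Lay the steel gauge blade on the bed of the cap press and slide its tip in under the foot, straight, until the tip shows behind the foot; then turn the screw bar clockwise a little at a time until the blade just drags, so that a pull of about 4 N on its handle slides it, neither loose nor clamped. Leave the blade like that in the gap and let go; never pinch it hard, and leave the other things on the ledge where they are.

Things in the scene. Friction and masses are not known exactly. Their poses are not given: they have to be found in the camera images.
- press: grey C-shaped cap press, fixed to the ledge. Origin on the ledge under the screw axis; +x points from the open front (robot side) to the back column, z up. Base plate 185 x 120 x 12 mm, x from -110 to +75 mm. Column from x = +46 mm back; overhead arm 50 mm wide, 92 to 118 mm high, reaching forward to x = -20 mm. The foot hangs under the arm over a flat steel bed
- gap (a point): point on the screw axis at the nominal bed top (45 mm above the ledge); axes as the press. Round sprung foot above, 20 mm wide, bevelled 4 mm to a 12 mm flat. It starts 0.9 to 3.7 mm above the top of a blade on the bed; this is not measured: see it, or feel it by lifting the blade in the gap till it meets the foot. Once it meets the blade the nip force grows about 6 N per mm of foot travel
- bar_grip (a point): point on the screw axis, 149 mm above the ledge, mid-length of the upright steel bar on top of the press, at the height to grip; x axis along the bar. Bar 46 mm long, 12 mm thick, 127 to 163 mm above the ledge; starts within 0.35 rad of the press's x. It turns with about 0.06 N m and stays where left
- bed_front (a point): middle of the front edge of the steel bed at nominal height, 115 mm ahead of the screw axis (towards the robot). The bed is flat, 50 mm wide, runs back to 35 mm behind the screw axis; its true top is 44.2 to 45.8 mm above the ledge: feel for it
- bar_top (a point): top of the screw bar on its axis, 163 mm above the ledge, axes as the bar. Turning the bar clockwise seen from above lowers the foot 1.6 mm per rad (10 mm a turn), the bar itself stays at its height. Stops lie at least 0.8 rad back and 3.8 rad onward from the start
- blade: loose gauge blade, about 110 g: flat steel strip 120 x 24 x 4 mm with an upright black handle. Origin at the centre of the underside, x along the strip towards its free tip, z up. Starts flat on the ledge. Friction against foot and bed about 0.6 on each face (give or take a fifth), so the drag is about 1.2 times the nip force. Pinched with more than 15 N it is spoilt
- blade_handle (a point): point 45 mm behind the blade's origin, 28 mm above its underside, in the middle of the handle (30 mm along the blade, 14 mm across it, from 4 to 44 mm above the underside): the place to grip, across the 14 mm
- blade_tip (a point): middle of the free end of the blade on its underside, 60 mm ahead of the blade's origin, 105 mm ahead of the handle point
- cap: orange plastic bottle cap, 30 mm across, 14 mm high, in the top tray; origin at the centre of its underside; leave alone
- tin: round lidded aluminium tin, 75 mm across, 54 mm high, behind the press; origin at the centre of its underside; leave alone
- whistle: small clear plastic whistle, about 45 mm long, 20 mm high, on the ledge left of the press; origin under its round chamber; leave alone
- spring_grip: steel spring hand grip, V shape, about 140 mm long, 18 mm high, on the ledge right of the press; origin on the ledge between the handle ends, x towards the coil; leave alone
- mug: white mug, 76 mm across, 85 mm high, back left; origin at the centre of its underside; leave alone
Mind the look-alikes: they are no part of the job. Leave any green look-alike of the press alone.

How it is judged:
By the outcome, as a careful person would: the job done as asked, in the order asked, and still so for the second after the job is handed in, with the robot touching nothing.
It also fails if it takes over 72 s, if anything falls off the work surface, if the arm or the gripper's body presses on something with over 40 N, if the wrist force passes 120 N, or if a joint passes its speed limit or range.

### The arm

A 6-joint arm with a two-finger parallel gripper is mounted at the origin on the work surface. World frame = base frame: x ahead of the robot, y to its left, z up, the work surface at z = 0. Lengths are in m, angles in rad, forces in N, time in s.
With the tool pointing down it reaches from about 0.425 to 0.95 m from the base axis. Payload 14.7 kg.
Tool frame: the origin (TCP) lies midway between the tips of the shut fingers; the grasp point (between the pads) lies 19 mm behind it (grip_depth is the distance from the TCP to the grasp point, in m); y points along the fingers, z is the direction in which the jaws open and shut, and the axes are right-handed (so a half turn about y gives the same grasp; the last joint's range is limited). The gripper opens to 85 mm and grips with 20 to 120 N. Pads are 22 mm wide; open, the fingers measure 114 mm over their backs; the gripper's body (76 mm by 85 mm) begins 54 mm behind the grasp point. The pads swing forward as they close: fully open they stand 13 mm farther back than shut.
Start: joints at [-1.269, 0.48, 1.596, -0, 1.065, -0.047], TCP at [0.222, -0.611, 0.231] pointing down, gripper open.
Joint ranges: [-2.75, 2.75], [-0.82, 2.05], [0.23, 2.67], [-1.56, 4.7], [0.09, 2.69], [-2.92, 2.92]. Speed limits (rad/s): [1.89, 1.89, 2.39, 3.01, 3.01, 3.01].

### API

Orientations are given as a rotation vector (axis times angle).
In Python, from cell import sense, get_image, camera_params, finish_job, grip_depth gives the robot as it stands.
- The arm moves only by the tool carry_out, never from a script. Its argument "steps" is one flat list of numbers, 6 for each row, row after row: the shift along the world's x, y, z in mm, then the turn, a rotation vector about the world's x, y, z in degrees. A call has 1 to 8 rows; each row shifts and turns the commanded pose from where the row before left it; what a row does not reach is not made up. A row lasts 1/8 s, in which the tool goes at most 62.5 mm and 10.7 degrees, less where a joint would pass 70% of its speed; a pose out of reach is approached as far as the arm can. A call with a gripper value outside its range is refused whole. "hand" is the closure, from -1 (fully open) to 1 (shut), so that 0 is half open, set as the call begins (left out, the last holds). The fingers move at their own pace and stop on an object; the grip force is fixed at half the most. Time passes only in rows, so rows that do not move let the fingers close. It gives the time, the measured TCP pose, the force and the opening at its end, in the units of the state.
- sense(): the state, without advancing time (a new reading comes with each control period).
- get_image(name): name is "side" or "top"; returns the picture (480x640x3 uint8, blue, green, red); there is no depth.
- camera_params(name): a dict with "intrinsics" (3x3 intrinsics, pixels), "R" (3x3) and "t" (3): a world point X has camera coordinates R X + t. Camera axes: x right, y down, z forward; pixel columns grow to the right and rows downward; lengths in m; the calibration is good to about 2 mm. A picture is of the moment at which its call begins. camera_params takes no time and is no camera call.
- finish_job(): hands the job in, once; it reports no verdict.
The state is a dict: "clock": time; "q": joint angles; "joint_velocities": joint speeds; "joint_efforts": joint torques, N m; "ee_pos": TCP position; "tcp_rot": TCP orientation; "force": force on the tool from outside, world axes, zero at the start; "wrist_torque": the same for the moment, N m; "finger_gap": finger opening in m.
Only numpy, scipy, OpenCV 4.12 (cv2) and the standard library are available. Lean on these libraries where they do the work, as an engineer would, in place of code of your own. Each camera call takes 0.05 s, during which the arm holds its last target.

## Working session

There is one attempt and no reset: what is moved stays moved. The work goes in short steps, Python scripts to look and compute and a tool call to move; the robot and the scene stay as the last step left them, time stands still between calls to the robot, and variables do not carry over. Pictures are saved under pics/ and viewed, and the job is handed in when it is done.

Besides the shell and the picture viewer there is one more tool, called as name(argument=value, ...) on one line, values as JSON. carry_out: Moves the arm, as the interface text tells. Its arguments: {"type":"object","properties":{"steps":{"type":"array"},"hand":{"type":"number"}},"required":["steps"]}

```bash
ls; mkdir -p pics
python3 - <<'E'
from cell import *
import cv2
s=sense()
print({k:s[k] for k in s}, grip_depth)
for n in("side","top"):
    cv2.imwrite(f"pics/{n}0.png",get_image(n)); p=camera_params(n); print(n,p)
E
```

```text
pics
{'clock': 0.0, 'q': array([-1.26860943e+00,  4.80827493e-01,  1.59689488e+00, -3.02989067e-05,
        1.06513041e+00, -4.65917999e-02]), 'joint_velocities': array([-6.81050330e-05, -9.06008081e-04,  5.32020010e-04, -5.21782873e-04,
       -4.83564008e-04, -1.21259464e-03]), 'joint_efforts': array([ 7.35007256e-03, -9.50624514e+01, -4.30177975e+01,  2.99266549e-04,
        1.20998247e-02, -2.76757459e-05]), 'ee_pos': array([ 0.2220226 , -0.61043961,  0.2306674 ]), 'tcp_rot': array([-0.35817889,  2.03314453, -2.03057288]), 'force': array([ 0.01160631, -0.27966383, -0.71116075]), 'wrist_torque': array([ 0.00367039, -0.01233475, -0.02767514]), 'finger_gap': 0.08550097946948036} 0.0187
side {'intrinsics': array([[453.15909937,   0.        , 322.31280726],
       [  0.        , 453.15909937, 237.59005733],
       [  0.        ,   0.        ,   1.        ]]), 'R': array([[-0.87523527, -0.48362405,  0.00842561],
       [-0.2600397 ,  0.4557745 , -0.85126316],
       [ 0.40785116, -0.74724654, -0.52467137]]), 't': array([0.4931062 , 0.24552862, 0.98450191])}
top {'intrinsics': array([[455.79697585,   0.        , 315.51184704],
       [  0.        , 455.79697585, 241.25722404],
       [  0.        ,   0.        ,   1.        ]]), 'R': array([[-0.0194715 , -0.99976345,  0.0096909 ],
       [-0.99707788,  0.01870125, -0.07406731],
       [ 0.07386855, -0.01110478, -0.99720616]]), 't': array([0.04583752, 0.57413027, 1.04687406])}
```

View pics/side0.png

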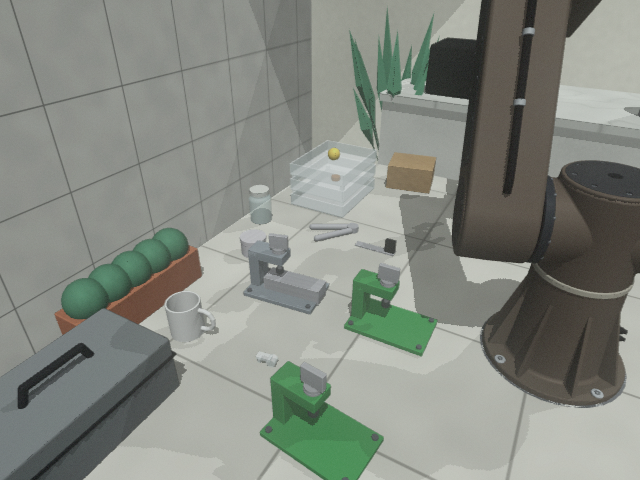

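View pics/top0.png

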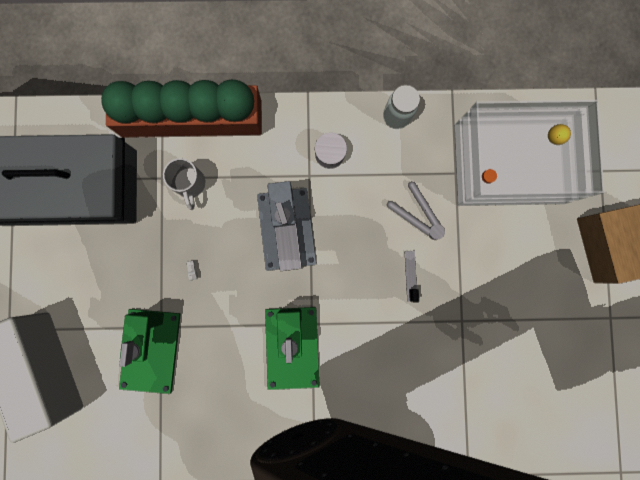

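The grey press is at about (287,225) in the top view. The blade is at about (411,275) with its handle at (414,295). Next I'll look at enlarged crops.

Run:
```python
import cv2
t=cv2.imread("pics/top0.png")
cv2.imwrite("pics/c1.png",cv2.resize(t[170:285,240:340],None,fx=5,fy=5,interpolation=cv2.INTER_CUBIC))
cv2.imwrite("pics/c2.png",cv2.resize(t[235:315,380:440],None,fx=7,fy=7,interpolation=cv2.INTER_CUBIC))
t=cv2.imread("pics/side0.png")
cv2.imwrite("pics/c3.png",cv2.resize(t[220:320,235:335],None,fx=6,fy=6,interpolation=cv2.INTER_CUBIC))
```

```text
(no output)
```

View pics/c1.png

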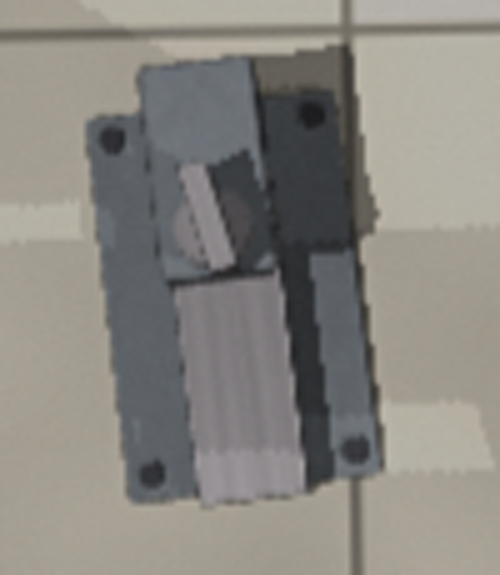

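View pics/c2.png

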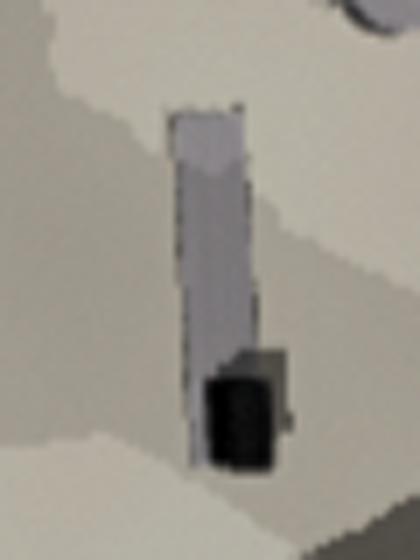

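View pics/c3.png

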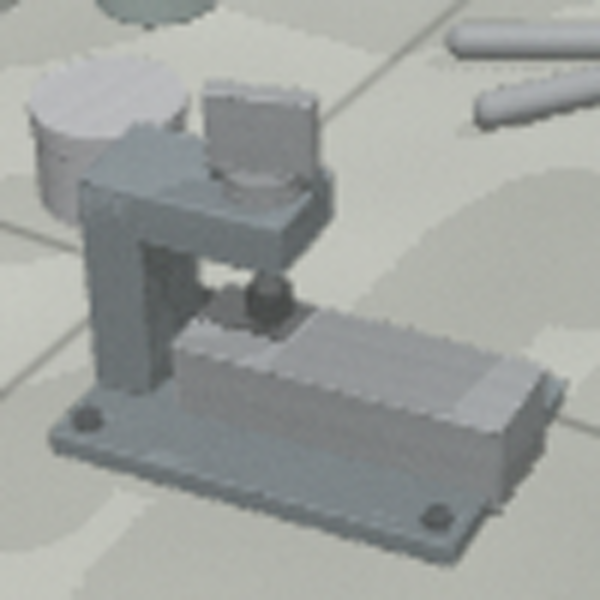

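```bash
cat > h.py <<'E'
import numpy as np
from cell import *
from scipy.optimize import least_squares
P={n:camera_params(n) for n in("side","top")}
def proj(n,X):
    p=P[n];c=p["R"]@np.asarray(X,float).T+np.array(p["t"])[:,None];u=p["intrinsics"]@c
    return (u[:2]/u[2]).T
def place(v,L):
    L=np.asarray(L,float)/1000;c,s=np.cos(v[2]),np.sin(v[2])
    return np.c_[v[0]+c*L[:,0]-s*L[:,1],v[1]+s*L[:,0]+c*L[:,1],L[:,2]+(v[3] if len(v)>3 else 0)]
def ray(n,uv,z):
    p=P[n];d=p["R"].T@np.linalg.inv(p["intrinsics"])@np.array([*uv,1]);C=-p["R"].T@p["t"]
    return C+d*(z-C[2])/d[2]
def fit(obs,v0):
    f=lambda v:np.concatenate([(proj(n,place(v,[l for l,_ in o]))-np.array([u for _,u in o])).ravel() for n,o in obs.items()])
    r=least_squares(f,v0,loss="soft_l1");return r.x,f(r.x).reshape(-1,2)
E
python3 - <<'E'
from h import *
T=lambda x,y:(x/5+240-.4,y/5+170-.4)
S=lambda x,y:(x/6+235-.4,y/6+220-.4)
obs={"top":[((75,60,12),T(88,118)),((-110,60,12),T(130,502)),((-110,-60,12),T(384,472)),((-115,25,45),T(202,507)),((-115,-25,45),T(306,490)),((-20,25,118),T(165,278)),((-20,-25,118),T(275,266))],
"side":[((75,60,12),S(52,435)),((-110,60,12),S(455,555)),((-115,25,45),S(497,430)),((-20,25,118),S(275,232))]}
v0=[*ray("top",(284,215),.1)[:2],.1]
for k in (["top"],["side"],["top","side"]):
    v,r=fit({n:obs[n] for n in k},v0);print(k,v.round(4));print(r.round(1).tolist())
c=lambda p:ray("top",T(*p),.163)
b=[c(p) for p in((180,168),(202,163),(235,263),(212,272))]
m=np.mean(b,0);d=(b[0]+b[1]-b[2]-b[3])/2;print("bar",m,np.linalg.norm(d),np.arctan2(d[1],d[0]))
B=lambda x,y:(x/7+380-.4,y/7+235-.4)
ob={"top":[((-30,7,44),B(208,378)),((-30,-7,44),B(268,378)),((-60,7,44),B(212,470)),((-60,-7,44),B(272,470)),((60,12,4),B(172,108)),((60,-12,4),B(243,104)),((-60,12,4),B(192,468))]}
v,r=fit(ob,[*ray("top",(411,275),0)[:2],0]);print(v.round(4),r.round(1).tolist())
print("handle",place(v,[(-45,0,28)]))
E
```

```text
['top'] [0.6252 0.1048 0.1006]
[[-0.3, -0.4], [-0.1, 0.2], [-0.1, 0.0], [-0.4, -0.7], [0.6, 0.1], [-0.4, 0.5], [0.9, 0.1]]
['side'] [0.6258 0.1092 0.1125]
[[-1.1, -0.0], [-0.3, -0.7], [0.5, 1.0], [0.6, -0.2]]
['top', 'side'] [0.6255 0.1057 0.1031]
[[-0.8, -0.5], [-0.3, 0.1], [-0.4, -0.2], [-0.6, -0.8], [0.4, -0.1], [-0.8, 0.4], [0.5, -0.1], [-0.2, -1.0], [0.2, -1.3], [1.1, 0.5], [1.4, -0.9]]
bar [0.62369911 0.10556463 0.163     ] 0.04399443804149686 0.29186959992468503
[ 0.4909 -0.1881  0.0017] [[2.0, -0.0], [-0.5, -0.1], [1.9, 0.1], [-0.5, -0.0], [-0.0, 0.1], [-0.1, 0.5], [-1.1, -0.6]]
handle [[ 0.44594179 -0.18812653  0.028     ]]
```

Run:
```python
from h import *
B=lambda x,y:(x/7+380-.4,y/7+235-.4)
for zl in(4,):
  ob={"top":[((-30,7,zl),B(208,378)),((-30,-7,44),B(270,378)),((-60,-7,44),B(273,470)),((60,12,4),B(172,108)),((60,-12,4),B(243,104)),((-60,12,4),B(192,468))]}
  v,r=fit(ob,[*ray("top",(411,275),0)[:2],0]);print(v.round(4),r.round(1).tolist())
  print("handle",place(v,[(-45,0,28)]))
from scipy.spatial.transform import Rotation as R
for q in([-0.35817889,  2.03314453, -2.03057288],): print(R.from_rotvec(q).as_matrix().round(3))
```

```text
[ 0.4907 -0.1895  0.0206] [[-0.9, -0.4], [0.1, -0.1], [0.4, -0.0], [0.1, 0.4], [-0.0, 0.5], [0.0, -0.4]]
handle [[ 0.44567729 -0.19042557  0.028     ]]
[[-0.94  -0.     0.342]
 [-0.342  0.001 -0.94 ]
 [-0.    -1.    -0.001]]
```

carry_out(steps=[28, 52.5, -15, 0, 0, -2.35, 28, 52.5, -15, 0, 0, -2.35, 28, 52.5, -15, 0, 0, -2.35, 28, 52.5, -15, 0, 0, -2.35, 28, 52.5, -15, 0, 0, -2.35, 28, 52.5, -15, 0, 0, -2.35, 28, 52.5, -15, 0, 0, -2.35, 28, 52.5, -15, 0, 0, -2.35], hand=-0.3)

```text
clock: 1.1
ee_pos: [0.4468, -0.1891, 0.1108]
tcp_rot: [-0.021, 2.212, -2.212]
force: [1.2, -0.2, 0.7]
finger_gap: 0.0556
```

carry_out(steps=[-1, -1, -40, 0, 0, 0, 0, 0, -40, 0, 0, 0, 0, 0, -21, 0, 0, 0, 0, 0, 0, 0, 0, 0])

```text
clock: 1.6
ee_pos: [0.4441, -0.1913, 0.009]
tcp_rot: [-0.026, 2.214, -2.211]
force: [0.4, -0.5, 0.2]
finger_gap: 0.0554
```

Run:
```python
from cell import *
import cv2
from scipy.spatial.transform import Rotation as R
for i in range(1):
  s=sense();print(s["ee_pos"],s["force"],s["wrist_torque"]);print(R.from_rotvec(s["tcp_rot"]).as_matrix().round(3),s["q"])
t=get_image("top");a=get_image("side")
cv2.imwrite("pics/d.png",cv2.hconcat([cv2.resize(t[215:325,360:460],(545,600),interpolation=2)]))
cv2.imwrite("pics/d2.png",cv2.resize(a[200:300,330:450],(720,600),interpolation=2))
print(sense()["force"])
```

```text
[ 0.44410286 -0.19126292  0.00900979] [ 0.36521473 -0.47755959  0.24703979] [-0.01183002  0.00363503 -0.00219408]
[[-1.    -0.003  0.021]
 [-0.021  0.001 -1.   ]
 [ 0.003 -1.    -0.001]] [-4.69372810e-01  6.16560000e-01  2.13589816e+00  1.03293137e-05
  3.92302969e-01  1.08067218e+00]
[0.58093746 0.24727909 0.80820153]
```

View pics/d2.png

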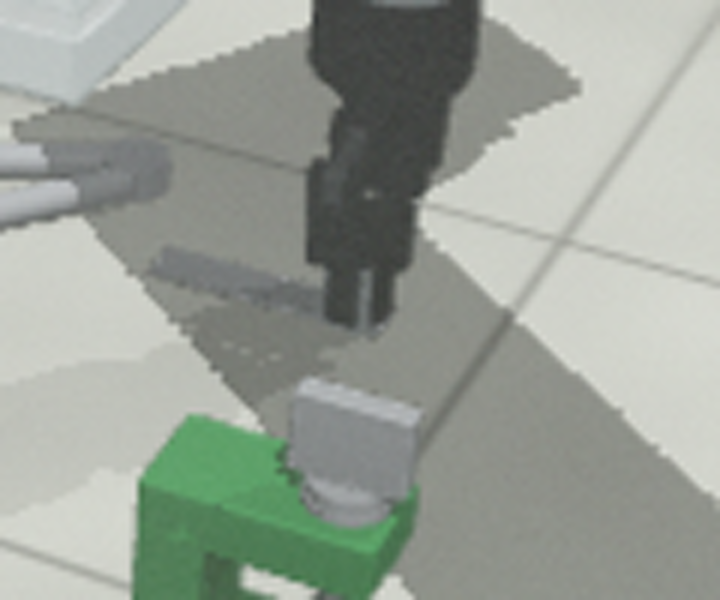

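View pics/d.png

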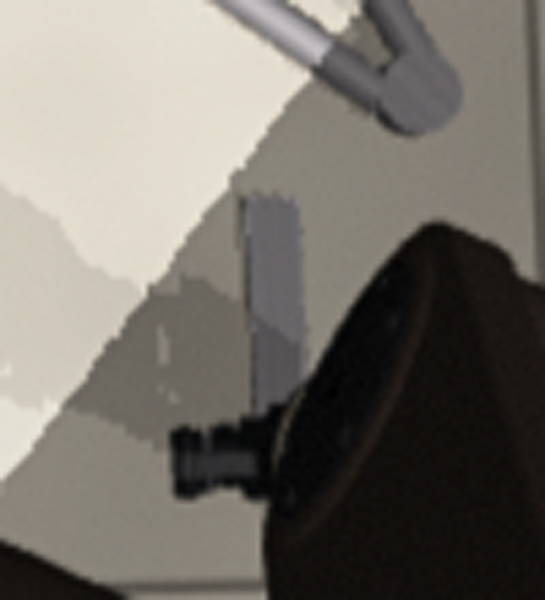

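The fingers straddle the handle and the blade hasn't moved, so I'll close and lift.

carry_out(steps=[0, 0, 0, 0, 0, 0, 0, 0, 0, 0, 0, 0, 0, 0, 0, 0, 0, 0, 0, 0, 0, 0, 0, 0, 0, 0, 0, 0, 0, 0], hand=1)

```text
clock: 2.33
ee_pos: [0.4456, -0.1921, 0.0111]
tcp_rot: [-0.022, 2.21, -2.211]
force: [-1.0, -0.1, 12.7]
finger_gap: 0.0132
```

carry_out(steps=[0, 0, 20, 0, 0, 0, 0, 0, 50, 0, 0, 0, 0, 0, 20, 0, 0, 0])

```text
clock: 2.7
ee_pos: [0.446, -0.1923, 0.1028]
tcp_rot: [-0.02, 2.208, -2.211]
force: [0.3, 0.5, -2.4]
finger_gap: 0.0137
```

Run:
```python
from cell import *
import cv2,numpy as np
f=[]
for i in range(4):
  t=get_image("top");s=sense();f.append(s["force"])
a=get_image("side")
print(s["ee_pos"],np.mean(f,0),np.std(f,0),s["wrist_torque"],s["finger_gap"],s["clock"])
cv2.imwrite("pics/e.png",cv2.resize(t[215:325,360:460],(545,600),interpolation=2))
cv2.imwrite("pics/e2.png",cv2.resize(a[180:280,330:450],(720,600),interpolation=2))
```

```text
[ 0.44518466 -0.19188587  0.1004354 ] [ 0.21792897  0.05454682 -0.77149682] [0.97586472 0.64647186 1.18745006] [0.0506276  0.07214614 0.01029286] 0.013420689697762094 2.9
```

View pics/e.png

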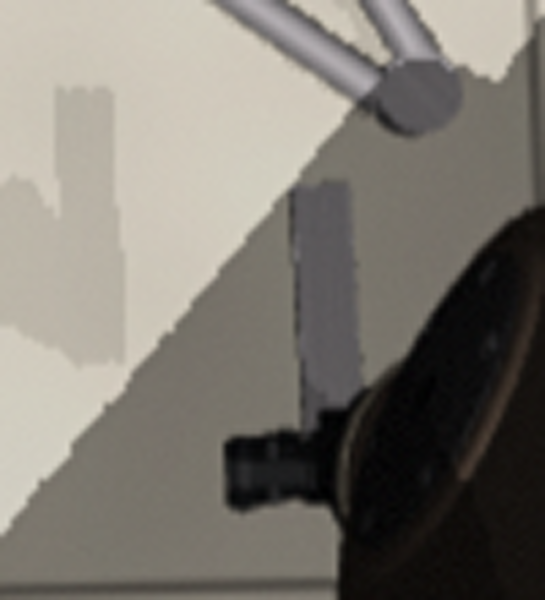

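View pics/e2.png

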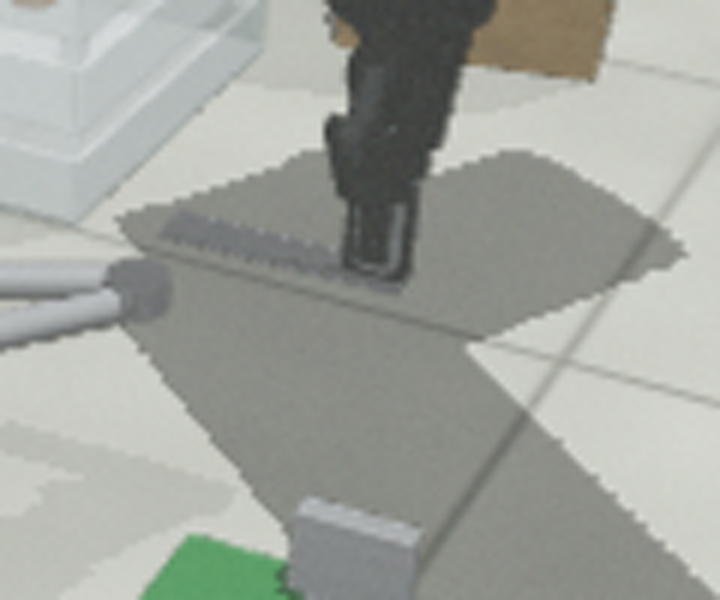

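Run:
```python
from h import *
z=.0915
q=lambda x,y:ray("top",(x/5.45+360-.4,y/5.45+215-.4),z)
a,b=q(290,188),q(350,181);c,d=q(304,430),q(362,375)
print("tip",(a+b)/2,np.linalg.norm(a-b)); e=a-c;f=b-d;print("dir",e[1]/e[0],f[1]/f[0])
v=[.625,.1055,.102,0]
print("targets",place(v,[(-150,0,0),(-115,0,0),(20,0,0),(-85,0,0)]))
s=sense();print(s["ee_pos"])
```

```text
tip [ 0.54965998 -0.18919722  0.0915    ] 0.024379617153749738
dir 0.022549573902155118 0.02475847690589036
targets [[0.47577962 0.09022652 0.        ]
 [0.51059771 0.09379033 0.        ]
 [0.64489605 0.10753646 0.        ]
 [0.54044179 0.09684503 0.        ]]
[ 0.44482441 -0.19169611  0.099852  ]
```

```bash
python3 - <<'E'
from h import *
for uv,z in(((265,309),.012),((316,308),.012),((267,388),.012),((320,387),.012),((277,308),.118),((300,308),.118),((290,350),.163)): print(uv,z,ray("top",uv,z).round(3))
E
python3 - <<'E'
import cv2
t=cv2.imread("pics/top0.png")
cv2.imwrite("pics/g.png",cv2.resize(t[240:400,230:350],(600,800)[:2] if 0 else (450,600),interpolation=2))
E
```

```text
(265, 309) 0.012 [0.419 0.156 0.012]
(316, 308) 0.012 [0.419 0.037 0.012]
(267, 388) 0.012 [0.238 0.153 0.012]
(320, 387) 0.012 [0.238 0.031 0.012]
(277, 308) 0.118 [0.428 0.12  0.118]
(300, 308) 0.118 [0.427 0.071 0.118]
(290, 350) 0.163 [0.348 0.092 0.163]
```

View pics/g.png

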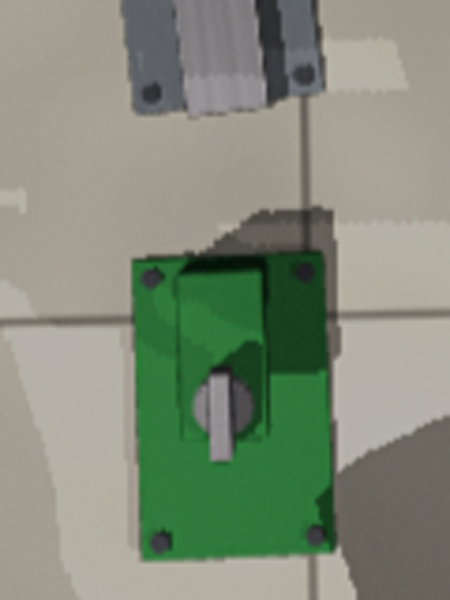

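carry_out(steps=[14, 40, 0, 0, 0, 0.8, 12, 47, 0, 0, 0, 0.8, 10, 52, 0, 0, 0, 0.8, 5, 52, 0, 0, 0, 0.8, 0, 50, 0, 0, 0, 0.7, 0, 42, 0, 0, 0, 0.7, 0, 0, -10, 0, 0, 0, 0, 0, -10, 0, 0, 0])

```text
clock: 3.95
ee_pos: [0.4854, 0.0909, 0.0789]
tcp_rot: [-0.112, 2.17, -2.17]
force: [0.1, 0.4, -2.3]
finger_gap: 0.0134
```

```bash
cat > st.py <<'E'
from h import *
import cv2,sys
from scipy.spatial.transform import Rotation as R
def st(n=4):
    f=[];p=[];w=[]
    for i in range(n):
        im={k:get_image(k) for k in(("top","side") if i==n-1 else ("top",))};s=sense();f.append(s["force"]);p.append(s["ee_pos"]);w.append(s["wrist_torque"])
    m=R.from_rotvec(s["tcp_rot"]).as_matrix()
    print("t",s["clock"],"pos",(np.mean(p,0)*1e3).round(2),"last",(p[-1]*1e3).round(2),"F",np.mean(f,0).round(2),"sd",np.std(f,0).round(2),"M",np.mean(w,0).round(3),"yaw",np.degrees(np.arctan2(-m[1,0],-m[0,0])).round(2),"pitch",np.degrees(m[2,0]).round(2),np.degrees(m[2,2]).round(2),"q6",s["q"][5].round(2),"gap",s["finger_gap"])
    return im
def crop(im,x0,y0,w,h,fn,k):
    cv2.imwrite("pics/"+fn,cv2.resize(im[y0:y0+h,x0:x0+w],None,fx=k,fy=k,interpolation=2))
E
python3 - <<'E'
from st import *
im=st()
crop(im["top"],240,170,110,120,"f1.png",5);crop(im["side"],225,210,120,100,"f2.png",6)
E
```

```text
t 4.2 pos [485.38  90.21  78.98] last [486.1   90.27  80.09] F [-0.71  0.21 -1.1 ] sd [1.05 0.66 1.08] M [0.013 0.047 0.025] yaw 5.7 pitch 0.04 0.0 q6 1.59 gap 0.013222889278378036
```

View pics/f1.png

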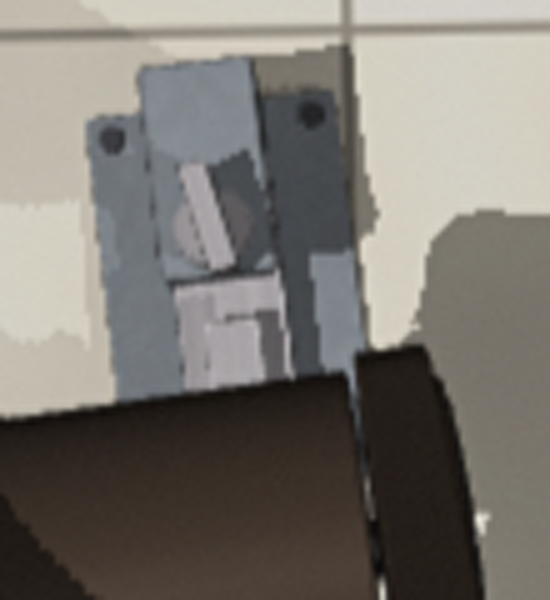

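View pics/f2.png

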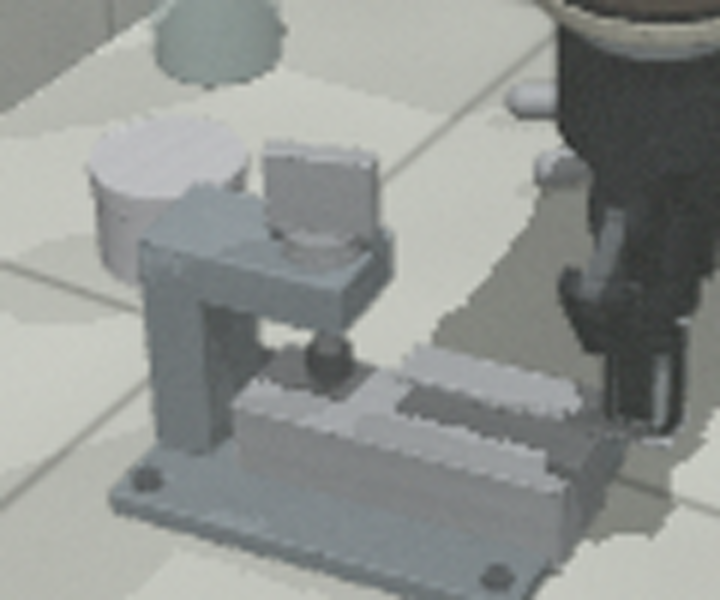

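Run:
```python
from h import *
v=[.625,.1055,.102]
c,s=np.cos(.102),np.sin(.102)
loc=lambda p:np.round([(c*(p[0]-v[0])+s*(p[1]-v[1]))*1e3,(-s*(p[0]-v[0])+c*(p[1]-v[1]))*1e3],1)
T=lambda x,y,z:loc(ray("top",(x/5+240-.4,y/5+170-.4),z))
S=lambda x,y,z:loc(ray("side",(x/6+225-.4,y/6+210-.4),z))
z=.0735
print("blade tipL",T(205,325,z),"tipR",T(260,318,z),"L",T(213,385,z),"R",T(268,380,z))
print("bed",T(176,290,.045),T(282,280,.045),T(187,385,.045),T(294,375,.045))
print("side blade: tip", S(405,370,.07),S(420,345,.074),"bed corner",S(565,492,.045),S(235,405,.045),"foot",S(330,365,.05))
```

```text
blade tipL [-36.7  11.2] tipR [-36.5 -13.5] L [-63.7  10.8] R [-64.5 -13.7]
bed [-16.3  24.2] [-17.6 -24.6] [-60.3  24.2] [-61.7 -24.9]
side blade: tip [-36.    6.5] [-36.4  -6.7] bed corner [-114.8   24.2] [33.5 26.3] foot [ 7.2 -8.6]
```

carry_out(steps=[0, 1, -10, 0, 0, 0, 0, 0, -10, 0, 0, 0, 0, 0, -3, 0, 0, 0, 0, 0, 0, 0, 0, 0])

```text
clock: 4.7
ee_pos: [0.486, 0.0921, 0.057]
tcp_rot: [-0.11, 2.17, -2.17]
force: [0.3, 0.3, -1.6]
finger_gap: 0.013
```

Run:
```python
from st import *
im=st(8)
crop(im["side"],225,210,120,100,"f3.png",6)
```

```text
t 5.15 pos [486.26  92.19  57.42] last [486.22  92.17  57.41] F [ 0.15  0.01 -1.28] sd [0.44 0.38 0.39] M [ 0.015  0.052 -0.001] yaw 5.79 pitch -0.01 -0.0 q6 1.6 gap 0.013405174975575812
```

View pics/f3.png

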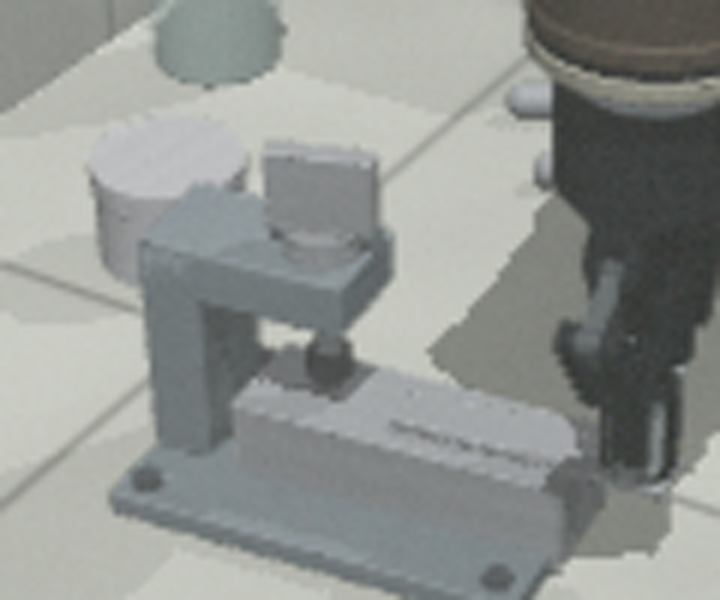

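carry_out(steps=[0, 0, -0.7, 0, 0, 0, 0, 0, -0.6, 0, 0, 0, 0, 0, 0, 0, 0, 0])

```text
clock: 5.52
ee_pos: [0.4862, 0.0921, 0.0562]
tcp_rot: [-0.109, 2.17, -2.17]
force: [-2.6, -0.2, 6.2]
finger_gap: 0.0136
```

```bash
python3 -c "
from st import *
st(5)"
```

```text
t 5.825 pos [486.14  92.15  56.22] last [486.16  92.16  56.22] F [-2.04 -0.07  7.13] sd [0.11 0.4  0.36] M [-0.022  0.183 -0.004] yaw 5.79 pitch -0.01 -0.0 q6 1.6 gap 0.012960140355207704
```

carry_out(steps=[0, 0, -0.5, 0, 0, 0, 0, 0, 0, 0, 0, 0])

```text
clock: 6.08
ee_pos: [0.4861, 0.0922, 0.0561]
tcp_rot: [-0.109, 2.17, -2.169]
force: [-5.2, -0.1, 16.5]
finger_gap: 0.0131
```

```bash
python3 -c "
from st import *
st(5)"
```

```text
t 6.375 pos [486.08  92.15  56.08] last [486.07  92.14  56.09] F [-5.21 -0.84 17.45] sd [0.21 0.27 0.41] M [-0.11   0.466  0.025] yaw 5.78 pitch -0.01 -0.0 q6 1.6 gap 0.01346445359608785
```

carry_out(steps=[0, 0, 0.8, 0, 0, 0, 7, 0.7, 0, 0, 0, 0, 8, 0.8, 0, 0, 0, 0, 8, 0.8, 0, 0, 0, 0, 4, 0.4, 0, 0, 0, 0, 0, 0, 0, 0, 0, 0])

```text
clock: 7.12
ee_pos: [0.514, 0.0949, 0.0563]
tcp_rot: [-0.109, 2.169, -2.169]
force: [1.5, 0.3, 0.6]
finger_gap: 0.0133
```

```bash
python3 -c "
from st import *
im=st(5)
crop(im['side'],225,210,120,100,'f4.png',6)"
```

```text
t 7.425 pos [513.56  94.89  56.29] last [513.27  94.86  56.31] F [0.78 0.27 0.7 ] sd [0.57 0.67 0.4 ] M [-0.021 -0.185  0.017] yaw 5.79 pitch -0.01 -0.0 q6 1.59 gap 0.013050894203553978
```

View pics/f4.png

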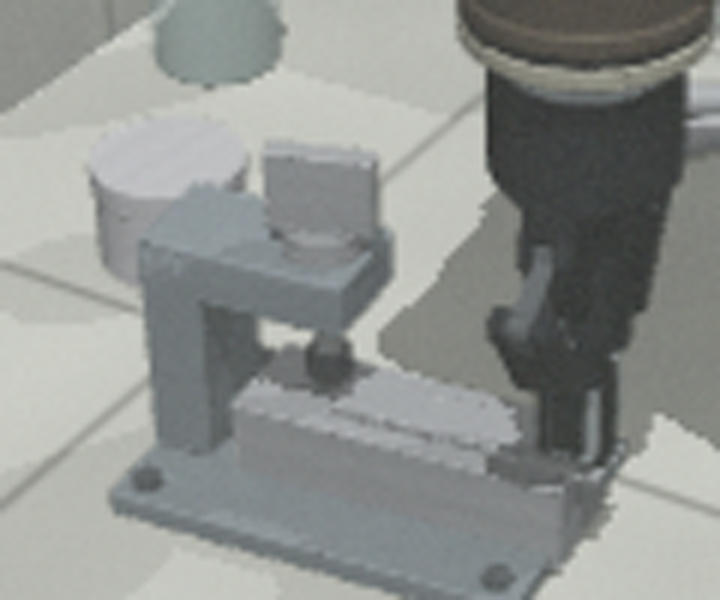

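carry_out(steps=[7, 0.7, 0, 0, 0, 0, 7, 0.7, 0, 0, 0, 0, 7, 0.7, 0, 0, 0, 0, 6, 0.7, 0, 0, 0, 0, 0, 0, 0, 0, 0, 0, 0, 0, 0, 0, 0, 0])

```text
clock: 8.18
ee_pos: [0.5405, 0.0977, 0.0563]
tcp_rot: [-0.109, 2.169, -2.169]
force: [0.7, 0.3, 0.7]
finger_gap: 0.0129
```

```bash
python3 -c "
from st import *
im=st(5)
crop(im['side'],225,210,120,100,'f5.png',6);crop(im['side'],255,250,50,40,'f6.png',14)"
```

```text
t 8.475 pos [540.18  97.66  56.29] last [540.09  97.67  56.29] F [ 0.89 -0.17  0.01] sd [0.43 0.5  0.45] M [-0.009 -0.193  0.023] yaw 5.79 pitch 0.0 -0.0 q6 1.59 gap 0.012765724693705013
```

View pics/f5.png

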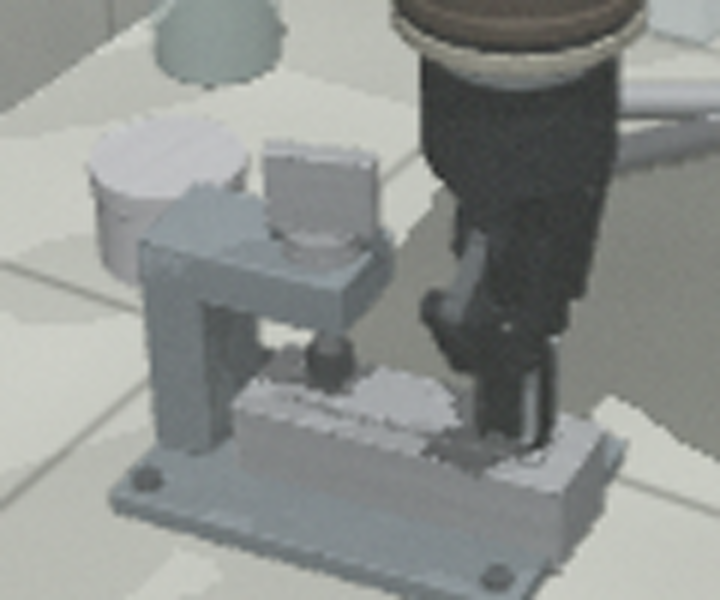

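View pics/f6.png

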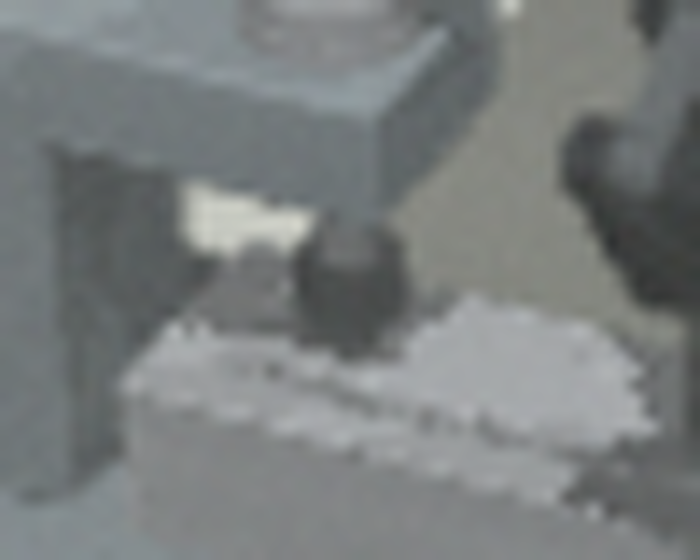

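carry_out(steps=[0, 0, 0.3, 0, 0, 0, 0, 0, 0, 0, 0, 0])

```text
clock: 8.72
ee_pos: [0.5399, 0.0976, 0.0565]
tcp_rot: [-0.11, 2.17, -2.17]
force: [-0.5, 0.6, -1.3]
finger_gap: 0.0134
```

```bash
python3 -c "
from st import *
st(3)"
```

```text
t 8.925 pos [539.95  97.64  56.52] last [540.04  97.62  56.54] F [ 0.08  0.35 -0.7 ] sd [0.21 0.52 0.31] M [-0.001  0.064 -0.001] yaw 5.78 pitch 0.01 0.0 q6 1.59 gap 0.01317197354199837
```

carry_out(steps=[0, 0, 0.3, 0, 0, 0, 0, 0, 0, 0, 0, 0])

```text
clock: 9.18
ee_pos: [0.5402, 0.0977, 0.0569]
tcp_rot: [-0.11, 2.17, -2.17]
force: [0.8, 0.2, -1.1]
finger_gap: 0.0135
```

```bash
python3 -c "
from st import *
st(3)"
```

```text
t 9.375 pos [540.17  97.65  56.9 ] last [540.16  97.65  56.9 ] F [ 0.36 -0.07 -1.45] sd [0.1  0.26 0.34] M [ 0.011  0.034 -0.021] yaw 5.78 pitch 0.0 -0.0 q6 1.59 gap 0.013266108524388413
```

carry_out(steps=[0, 0, 0.3, 0, 0, 0, 0, 0, 0, 0, 0, 0])

```text
clock: 9.62
ee_pos: [0.5402, 0.0977, 0.0572]
tcp_rot: [-0.11, 2.17, -2.17]
force: [-0.1, -1.0, -1.5]
finger_gap: 0.0132
```

```bash
python3 -c "
from st import *
st(3)"
```

```text
t 9.825 pos [540.16  97.64  57.21] last [540.16  97.65  57.2 ] F [ 0.2   0.1  -1.25] sd [0.26 0.57 0.59] M [ 0.028  0.008 -0.015] yaw 5.79 pitch -0.0 0.0 q6 1.59 gap 0.013162433347849424
```

carry_out(steps=[0, 0, 0.5, 0, 0, 0, 0, 0, 0, 0, 0, 0])

```text
clock: 10.07
ee_pos: [0.5402, 0.0977, 0.0577]
tcp_rot: [-0.11, 2.17, -2.17]
force: [1.0, 0.5, -1.6]
finger_gap: 0.0132
```

```bash
python3 -c "
from st import *
st(3)"
```

```text
t 10.275 pos [540.17  97.66  57.72] last [540.16  97.65  57.71] F [ 0.5  -0.09 -1.14] sd [0.59 0.43 0.45] M [-0.006  0.08  -0.007] yaw 5.79 pitch -0.0 -0.0 q6 1.59 gap 0.013103369043881766
```

carry_out(steps=[0, 0, 0.5, 0, 0, 0, 0, 0, 0, 0, 0, 0])

```text
clock: 10.52
ee_pos: [0.5402, 0.0977, 0.0582]
tcp_rot: [-0.11, 2.17, -2.17]
force: [1.0, -0.0, -1.6]
finger_gap: 0.013
```

```bash
python3 -c "
from st import *
st(3)"
```

```text
t 10.725 pos [540.17  97.66  58.21] last [540.15  97.66  58.18] F [ 0.37  0.07 -1.51] sd [0.75 0.47 0.51] M [-0.006  0.07  -0.008] yaw 5.79 pitch 0.0 0.0 q6 1.59 gap 0.013313469471401237
```

carry_out(steps=[0, 0, 0.5, 0, 0, 0, 0, 0, 0, 0, 0, 0])

```text
clock: 10.98
ee_pos: [0.5402, 0.0976, 0.0587]
tcp_rot: [-0.11, 2.17, -2.17]
force: [0.4, 0.4, -1.2]
finger_gap: 0.0132
```

```bash
python3 -c "
from st import *
st(3)"
```

```text
t 11.175 pos [540.17  97.66  58.71] last [540.18  97.65  58.69] F [-0.02 -0.16 -1.16] sd [0.05 0.29 0.63] M [-0.027  0.048 -0.026] yaw 5.79 pitch -0.0 0.0 q6 1.59 gap 0.013439734234668082
```

carry_out(steps=[0, 0, 0.5, 0, 0, 0, 0, 0, 0, 0, 0, 0])

```text
clock: 11.42
ee_pos: [0.5401, 0.0976, 0.0592]
tcp_rot: [-0.11, 2.17, -2.17]
force: [0.4, -0.6, -2.7]
finger_gap: 0.0135
```

```bash
python3 -c "
from st import *
st(3)"
```

```text
t 11.625 pos [540.15  97.65  59.18] last [540.15  97.65  59.18] F [-0.    0.37 -2.38] sd [0.47 0.43 1.1 ] M [ 0.     0.09  -0.009] yaw 5.79 pitch 0.0 -0.0 q6 1.59 gap 0.01348016868025553
```

carry_out(steps=[0, 0, 0.5, 0, 0, 0, 0, 0, 0, 0, 0, 0])

```text
clock: 11.88
ee_pos: [0.5402, 0.0977, 0.0597]
tcp_rot: [-0.11, 2.17, -2.17]
force: [1.4, 0.9, -4.1]
finger_gap: 0.0132
```

```bash
python3 -c "
from st import *
st(3)"
```

```text
t 12.075 pos [540.18  97.66  59.66] last [540.18  97.64  59.66] F [ 1.42 -0.09 -3.93] sd [0.6  0.08 0.27] M [-0.008  0.085 -0.003] yaw 5.78 pitch -0.0 -0.0 q6 1.59 gap 0.01331260201218459
```

carry_out(steps=[0, 0, 0.4, 0, 0, 0, 0, 0, 0, 0, 0, 0])

```text
clock: 12.32
ee_pos: [0.5402, 0.0976, 0.0601]
tcp_rot: [-0.109, 2.17, -2.17]
force: [2.0, 0.3, -5.2]
finger_gap: 0.0131
```

```bash
python3 -c "
from st import *
st(3)"
```

```text
t 12.525 pos [540.2   97.66  60.07] last [540.18  97.66  60.07] F [ 2.25  0.17 -5.61] sd [0.46 0.49 0.49] M [ 0.006  0.053 -0.003] yaw 5.79 pitch 0.0 -0.0 q6 1.59 gap 0.013064752150278606
```

carry_out(steps=[0, 0, -2, 0, 0, 0, 0, 0, -1.75, 0, 0, 0, 0, 0, 0, 0, 0, 0, 2, 0.2, 0, 0, 0, 0, 0, 0, 0, 0, 0, 0, 0, 0, 0, 0, 0, 0])

```text
clock: 13.28
ee_pos: [0.5423, 0.0978, 0.0564]
tcp_rot: [-0.109, 2.169, -2.169]
force: [1.4, 0.2, -1.4]
finger_gap: 0.0132
```

```bash
python3 -c "
from st import *
st(3)"
```

```text
t 13.475 pos [542.23  97.86  56.35] last [542.19  97.84  56.36] F [ 0.82 -0.27 -0.81] sd [0.1  0.41 0.49] M [ 0.003 -0.093  0.024] yaw 5.78 pitch -0.0 -0.0 q6 1.59 gap 0.013396466722880014
```

carry_out(steps=[0, 0, 0, 0, 0, 0, 0, 0, 0, 0, 0, 0, 0, 0, 0, 0, 0, 0, 0, 0, 0, 0, 0, 0], hand=-0.1)

```text
clock: 13.98
ee_pos: [0.5422, 0.0978, 0.0563]
tcp_rot: [-0.11, 2.17, -2.17]
force: [-0.1, -0.3, 0.5]
finger_gap: 0.0468
```

```bash
python3 -c "
from st import *
im=st(3)
crop(im['side'],225,210,120,100,'h1.png',6)"
```

```text
t 14.175 pos [542.17  97.85  56.36] last [542.21  97.86  56.36] F [ 0.01 -0.37  0.31] sd [0.49 0.43 0.14] M [-0.     0.009 -0.03 ] yaw 5.79 pitch -0.0 0.0 q6 1.59 gap 0.04722755295489051
```

View pics/h1.png

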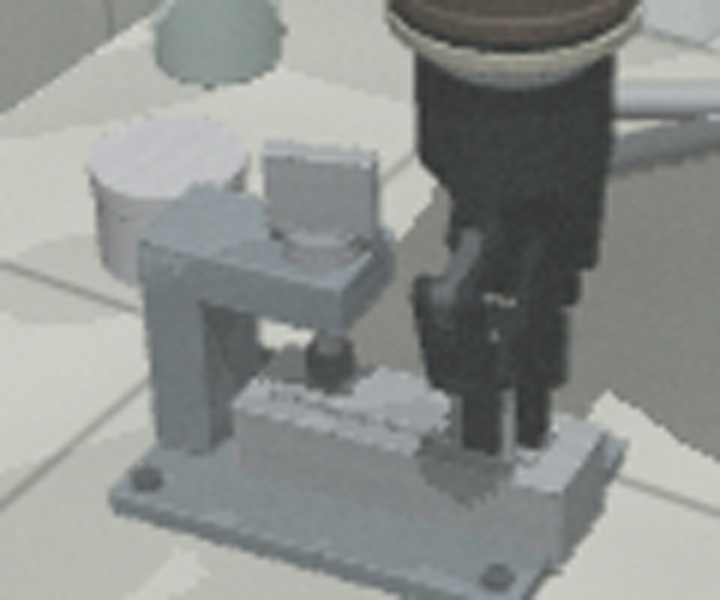

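carry_out(steps=[0, 0, 20, 0, 0, 0, 0, 0, 50, 0, 0, 0, 0, 0, 54, 0, 0, 10.6, 10, 1, 0, 0, 0, 10.6, 15, 1.3, 0, 0, 0, 10.6, 15, 1.3, 0, 0, 0, 10.6, 15, 1.3, 0, 0, 0, 10.6, 15, 1.3, 0, 0, 0, 10.6])

```text
clock: 15.18
ee_pos: [0.6125, 0.1041, 0.1803]
tcp_rot: [-1.021, 1.465, -1.465]
force: [0.5, -1.2, 0.1]
finger_gap: 0.0469
```

carry_out(steps=[12.5, 1.4, 0, 0, 0, 10.6, 0, 0, 0, 0, 0, 10.6, 0, 0, 0, 0, 0, 10.6, 0, 0, 0, 0, 0, 10.6, 0, 0, 0, 0, 0, 10.6, 0, 0, 0, 0, 0, 10.6, 0, 0, 0, 0, 0, 10.6, 0, 0, 0, 0, 0, 10.6])

```text
clock: 16.18
ee_pos: [0.6245, 0.1054, 0.1802]
tcp_rot: [-1.543, 0.349, -0.348]
force: [0.0, 0.0, -0.4]
finger_gap: 0.0469
```

carry_out(steps=[0, 0, 0, 0, 0, 10.6, 0, 0, 0, 0, 0, 10.6, 0, 0, 0, 0, 0, 10.6, 0, 0, 0, 0, 0, 10.6])

```text
clock: 16.68
ee_pos: [0.6245, 0.1054, 0.1803]
tcp_rot: [-1.558, -0.232, 0.232]
force: [-0.7, 0.3, 0.5]
finger_gap: 0.047
```

```bash
python3 -c "
from st import *
im=st(3)
crop(im['side'],225,190,120,100,'h2.png',6);crop(im['top'],230,150,120,120,'h3.png',5)"
```

```text
t 16.875 pos [624.57 105.43 180.27] last [624.58 105.43 180.28] F [-0.18  0.25  0.48] sd [0.32 0.58 0.45] M [ 0.025 -0.002 -0.001] yaw -163.69 pitch -0.01 0.0 q6 -1.74 gap 0.04683122952839815
```

View pics/h2.png

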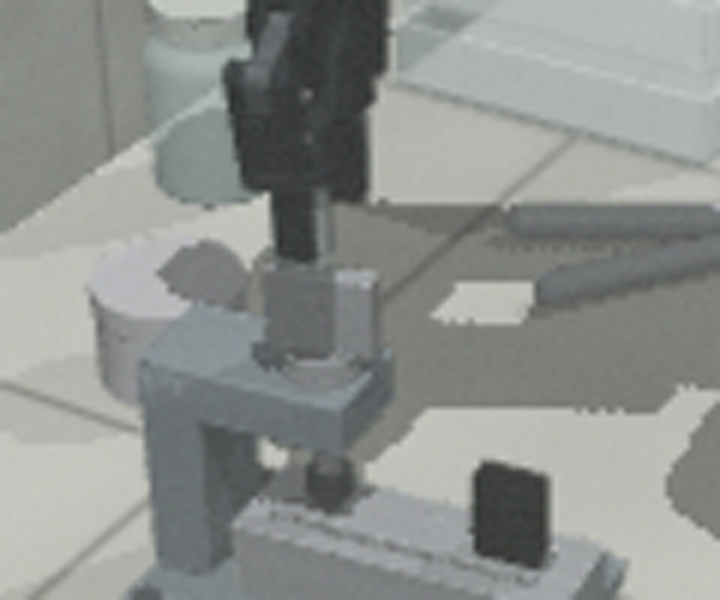

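View pics/h3.png

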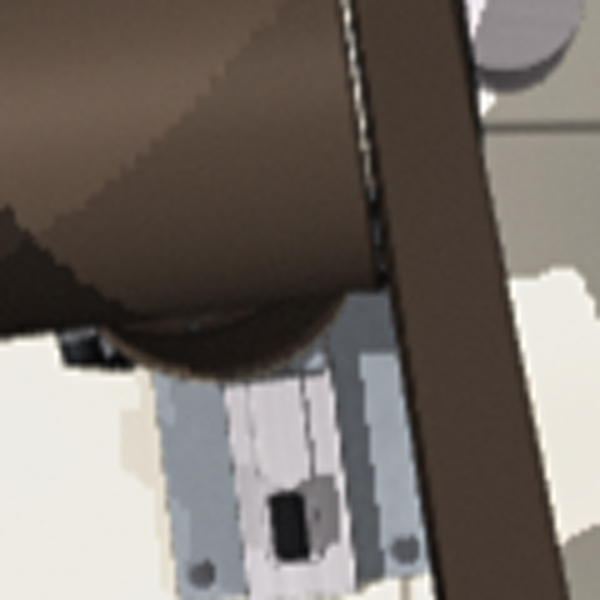

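carry_out(steps=[0, 0, -25, 0, 0, 0, 0, 0, -24, 0, 0, 0, 0, 0, 0, 0, 0, 0])

```text
clock: 17.25
ee_pos: [0.6235, 0.1053, 0.1299]
tcp_rot: [-1.559, -0.222, 0.227]
force: [-0.1, -0.8, 0.4]
finger_gap: 0.0468
```

```bash
python3 -c "
from st import *
im=st(1)
crop(im['side'],225,190,120,100,'h4.png',6)"
```

```text
t 17.35 pos [624.88 105.49 131.84] last [624.88 105.49 131.84] F [-0.14  0.62 -0.39] sd [0. 0. 0.] M [ 0.041 -0.004  0.017] yaw -163.53 pitch 0.01 -0.0 q6 -1.74 gap 0.04679954527269842
```

View pics/h4.png

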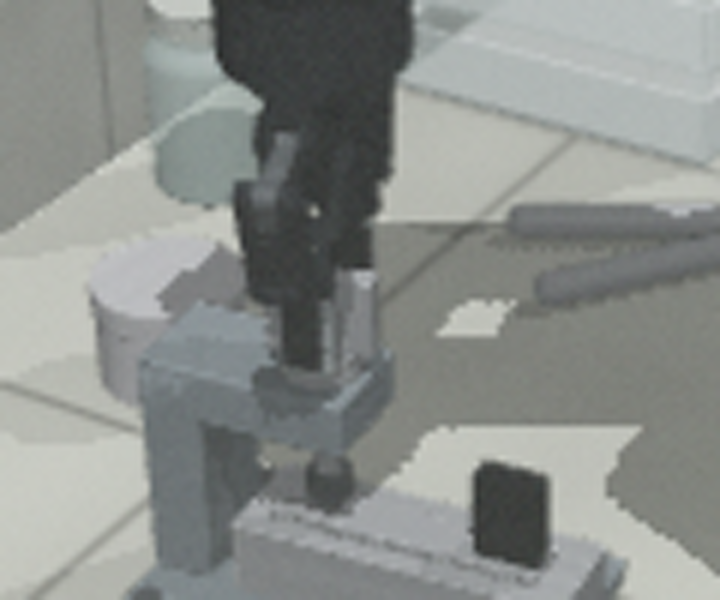

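The fingers straddle the bar, so I'll close on it.

carry_out(steps=[0, 0, 0, 0, 0, 0, 0, 0, 0, 0, 0, 0, 0, 0, 0, 0, 0, 0, 0, 0, 0, 0, 0, 0], hand=1)

```text
clock: 17.85
ee_pos: [0.6254, 0.1046, 0.1325]
tcp_rot: [-1.56, -0.228, 0.226]
force: [-0.8, -9.0, 7.0]
finger_gap: 0.0111
```

```bash
python3 -c "
from st import *
st(2)"
```

```text
t 18.0 pos [625.44 104.62 132.47] last [625.46 104.62 132.47] F [ 0.42 -7.39  6.7 ] sd [0.7  0.31 0.14] M [-1.104 -0.     0.024] yaw -163.43 pitch 0.09 -0.08 q6 -1.74 gap 0.011019012850699294
```

carry_out(steps=[0.5, -0.8, 1, 0, 0, 0, 0, 0, 0, 0, 0, -9, 0, 0, 0, 0, 0, -9, 0, 0, 0, 0, 0, -9, 0, 0, 0, 0, 0, -9, 0, 0, 0, 0, 0, -9, 0, 0, 0, 0, 0, -9, 0, 0, 0, 0, 0, 0])

```text
clock: 19.0
ee_pos: [0.6259, 0.1065, 0.1326]
tcp_rot: [-1.506, 0.513, -0.514]
force: [3.5, 15.3, -7.0]
finger_gap: 0.011
```

```bash
python3 -c "
from st import *
im=st(2)
crop(im['side'],225,190,120,100,'h5.png',6)"
```

```text
t 19.15 pos [625.89 106.54 132.6 ] last [625.88 106.55 132.59] F [ 4.53 14.35 -7.27] sd [0.61 0.12 0.42] M [ 2.51  -0.773 -0.037] yaw 142.55 pitch -0.01 0.16 q6 -0.8 gap 0.011368475859169386
```

View pics/h5.png

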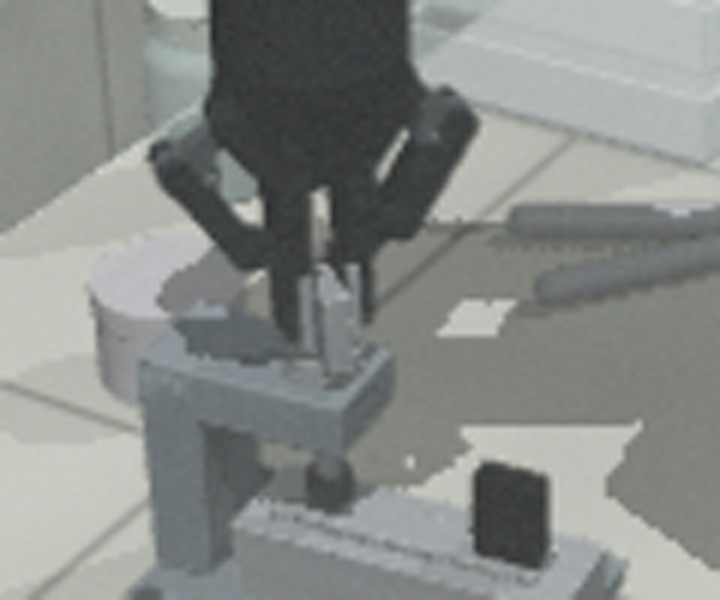

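carry_out(steps=[0.2, 0.8, -0.4, 0, 0, -6, 0.2, 0, 0, 0, 0, -8, 0, 0, 0, 0, 0, -8, 0, 0, 0, 0, 0, -8, 0, 0, 0, 0, 0, -8, 0, 0, 0, 0, 0, -8, 0, 0, 0, 0, 0, -8, 0, 0, 0, 0, 0, 0])

```text
clock: 20.15
ee_pos: [0.6279, 0.1075, 0.1326]
tcp_rot: [-1.191, 1.227, -1.23]
force: [11.0, 15.0, -9.2]
finger_gap: 0.0113
```

```bash
python3 -c "
from st import *
im=st(3)
crop(im['side'],225,190,120,100,'h6.png',6)"
```

```text
t 20.35 pos [627.89 107.45 132.6 ] last [627.9  107.45 132.6 ] F [11.52 16.07 -8.96] sd [0.48 0.51 0.38] M [ 2.411 -1.905 -0.003] yaw 88.56 pitch -0.15 0.27 q6 0.14 gap 0.011698900879423187
```

View pics/h6.png

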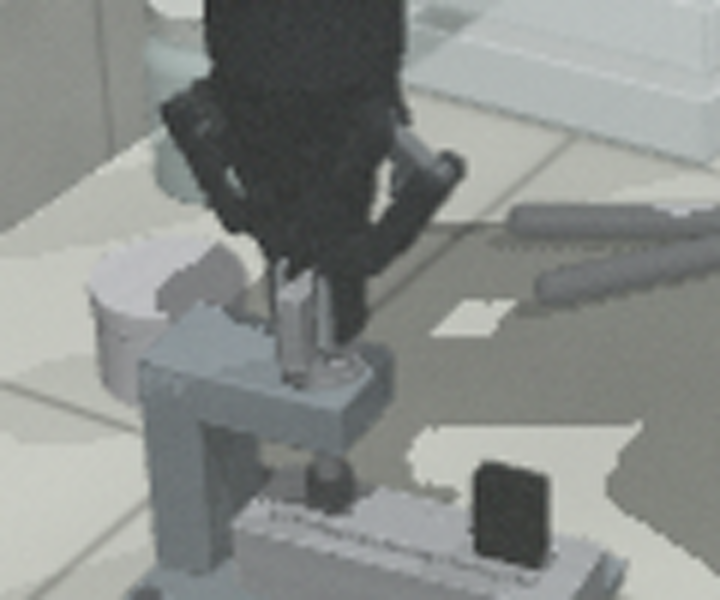

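carry_out(steps=[0, 0, 0, 0, 0, 0, 0, 0, 0, 0, 0, 0, 0, 0, 0, 0, 0, 0, 0, 0, 20, 0, 0, 0, 0, 0, 30, 0, 0, 0, -13, -1.5, 0, 0, 0, -10.3, -14, -1.3, 0, 0, 0, -10.3, -14, -1.3, 0, 0, 0, -10.3], hand=-0.1)

```text
clock: 21.35
ee_pos: [0.5841, 0.1012, 0.1821]
tcp_rot: [-0.883, 1.615, -1.616]
force: [-0.2, -0.8, -0.5]
finger_gap: 0.0466
```

carry_out(steps=[-14, -1.3, 0, 0, 0, -10.3, -14, -1.3, 0, 0, 0, -10.3, -14, -1, 0, 0, 0, -10.3, 0, 0, 0, 0, 0, -10.3, 0, 0, -10, 0, 0, -10.6, 0, 0, 0, 0, 0, 0, 0, 0, 0, 0, 0, 0])

```text
clock: 22.22
ee_pos: [0.5426, 0.0977, 0.1722]
tcp_rot: [-0.116, 2.166, -2.166]
force: [0.5, -0.7, 1.0]
finger_gap: 0.0468
```

```bash
python3 -c "
from st import *
im=st(3)
crop(im['side'],225,190,120,100,'i1.png',6)"
```

```text
t 22.425 pos [542.72  97.74 172.23] last [542.7   97.75 172.2 ] F [ 0.36  0.   -0.37] sd [0.29 0.27 0.12] M [0.    0.026 0.   ] yaw 5.98 pitch -0.02 -0.0 q6 1.59 gap 0.04725517459182144
```

View pics/i1.png

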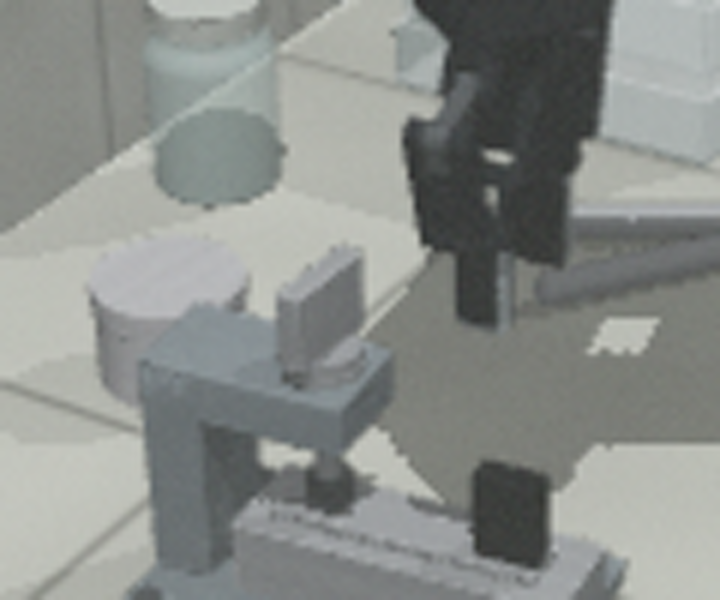

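carry_out(steps=[0, 0, -45, 0, 0, -0.2, 0, 0, -45, 0, 0, 0, 0, 0, -23, 0, 0, 0, 0, 0, 0, 0, 0, 0])

```text
clock: 22.92
ee_pos: [0.5415, 0.0976, 0.0576]
tcp_rot: [-0.112, 2.171, -2.172]
force: [-0.5, 1.1, 0.1]
finger_gap: 0.0468
```

carry_out(steps=[0, 0, 0, 0, 0, 0, 0, 0, 0, 0, 0, 0, 0, 0, 0, 0, 0, 0, 0, 0, 0, 0, 0, 0, 0, 0, 0, 0, 0, 0], hand=1)

```text
clock: 23.55
ee_pos: [0.5435, 0.0979, 0.0604]
tcp_rot: [-0.106, 2.169, -2.169]
force: [-1.3, 1.4, 5.2]
finger_gap: 0.0132
```

```bash
python3 -c "
from st import *
im=st(4)
crop(im['side'],225,210,120,100,'i2.png',6)"
```

```text
t 23.8 pos [543.44  97.93  60.37] last [543.46  97.92  60.38] F [-0.82  0.52  5.84] sd [0.17 0.45 0.43] M [0.086 0.131 0.175] yaw 5.7 pitch -0.13 -0.0 q6 1.59 gap 0.012941407304335292
```

carry_out(steps=[0, 0, 0.25, 0, 0, 0, 0, 0, 0, 0, 0, 0])

```text
clock: 24.05
ee_pos: [0.5435, 0.0979, 0.0604]
tcp_rot: [-0.106, 2.17, -2.169]
force: [-0.4, 2.2, 12.2]
finger_gap: 0.0132
```

```bash
python3 -c "
from st import *
im=st(4)"
```

```text
t 24.3 pos [543.45  97.92  60.35] last [543.45  97.92  60.36] F [-0.99  1.11 11.2 ] sd [0.3  0.22 0.28] M [0.163 0.144 0.165] yaw 5.7 pitch -0.12 -0.0 q6 1.59 gap 0.013161453297388402
```

carry_out(steps=[0, 0, 0.9, 0, 0, 0, 0, 0, 0.3, 0, 0, 0])

```text
clock: 24.55
ee_pos: [0.5429, 0.0978, 0.0606]
tcp_rot: [-0.107, 2.17, -2.17]
force: [2.7, 0.3, -3.3]
finger_gap: 0.0129
```

```bash
python3 -c "
from st import *
im=st(4)"
```

```text
t 24.8 pos [542.84  97.79  60.5 ] last [542.82  97.79  60.45] F [ 3.08  1.37 -1.94] sd [0.39 0.45 0.42] M [ 0.199 -0.531  0.067] yaw 5.69 pitch -0.03 -0.0 q6 1.59 gap 0.012697250205956169
```

carry_out(steps=[-0.4, -0.04, 0, 0, 0, 0, -0.4, -0.04, 0, 0, 0, 0, -0.4, -0.04, 0, 0, 0, 0, -0.4, -0.04, 0, 0, 0, 0])

```text
clock: 25.3
ee_pos: [0.541, 0.0976, 0.0604]
tcp_rot: [-0.108, 2.17, -2.17]
force: [4.5, -0.3, -1.6]
finger_gap: 0.013
```

carry_out(steps=[-0.4, -0.04, 0, 0, 0, 0, -0.4, -0.04, 0, 0, 0, 0])

```text
clock: 25.55
ee_pos: [0.5402, 0.0975, 0.0604]
tcp_rot: [-0.108, 2.17, -2.17]
force: [4.3, -0.1, -1.0]
finger_gap: 0.0133
```

carry_out(steps=[-0.4, -0.04, 0, 0, 0, 0, -0.4, -0.04, 0, 0, 0, 0])

```text
clock: 25.8
ee_pos: [0.5393, 0.0974, 0.0604]
tcp_rot: [-0.108, 2.17, -2.171]
force: [3.6, 0.6, -0.8]
finger_gap: 0.013
```

```bash
python3 -c "
from st import *
im=st(4)"
```

```text
t 26.05 pos [539.31  97.43  60.4 ] last [539.33  97.42  60.41] F [ 3.56  0.72 -0.63] sd [0.6  0.29 0.52] M [ 0.067 -0.673  0.032] yaw 5.68 pitch 0.0 0.0 q6 1.59 gap 0.013317503463508393
```

carry_out(steps=[0.4, 0.04, 0, 0, 0, 0, 0.4, 0.04, 0, 0, 0, 0, 0.4, 0.04, 0, 0, 0, 0, 0.4, 0.04, 0, 0, 0, 0])

```text
clock: 26.55
ee_pos: [0.5393, 0.0974, 0.0604]
tcp_rot: [-0.111, 2.172, -2.172]
force: [-8.6, 0.1, 11.7]
finger_gap: 0.0132
```

carry_out(steps=[0.4, 0.04, 0, 0, 0, 0, 0.4, 0.04, 0, 0, 0, 0])

```text
clock: 26.8
ee_pos: [0.5393, 0.0975, 0.0604]
tcp_rot: [-0.113, 2.172, -2.173]
force: [-12.1, -0.9, 17.0]
finger_gap: 0.013
```

carry_out(steps=[0.4, 0.04, 0, 0, 0, 0, 0.4, 0.04, 0, 0, 0, 0])

```text
clock: 27.05
ee_pos: [0.5393, 0.0974, 0.0603]
tcp_rot: [-0.114, 2.173, -2.174]
force: [-15.9, -1.5, 20.0]
finger_gap: 0.013
```

```bash
python3 -c "
from st import *
im=st(4)"
```

```text
t 27.3 pos [539.35  97.45  60.35] last [539.34  97.46  60.35] F [-15.04  -1.17  19.51] sd [0.31 0.44 0.71] M [-1.640e-01  1.876e+00  1.000e-03] yaw 5.69 pitch 0.32 0.0 q6 1.59 gap 0.013051938624561317
```

carry_out(steps=[-1.5, -0.15, 0, 0, 0, 0, -1.2, -0.12, 0, 0, 0, 0, 0, 0, 0, 0, 0, 0])

```text
clock: 27.68
ee_pos: [0.5394, 0.0975, 0.0604]
tcp_rot: [-0.109, 2.171, -2.171]
force: [-2.1, -0.2, 6.6]
finger_gap: 0.0127
```

```bash
python3 -c "
from st import *
im=st(4)
crop(im['side'],255,245,60,45,'j1.png',12)"
```

```text
t 27.925 pos [539.36  97.43  60.37] last [539.37  97.42  60.37] F [-3.35  0.07  6.53] sd [0.65 0.44 0.21] M [-0.016  0.279  0.036] yaw 5.69 pitch 0.06 0.0 q6 1.59 gap 0.012812368253347332
```

View pics/j1.png

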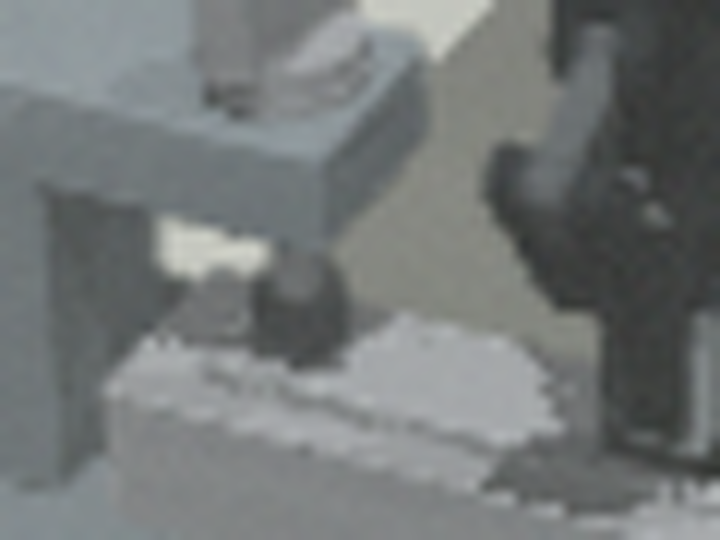

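carry_out(steps=[-0.4, -0.04, 0.2, 0, 0, 0, 0, 0, 0, 0, 0, 0, 0, 0, 0, 0, 0, 0])

```text
clock: 28.3
ee_pos: [0.5394, 0.0974, 0.0605]
tcp_rot: [-0.108, 2.171, -2.171]
force: [-0.5, 0.1, -0.7]
finger_gap: 0.013
```

carry_out(steps=[0, 0, 0, 0, 0, 0, 0, 0, 0, 0, 0, 0, 0, 0, 0, 0, 0, 0, 0, 0, 0, 0, 0, 0], hand=-0.1)

```text
clock: 28.8
ee_pos: [0.5394, 0.0974, 0.0606]
tcp_rot: [-0.108, 2.171, -2.171]
force: [-0.4, -0.4, -0.6]
finger_gap: 0.0471
```

carry_out(steps=[-12, -1.2, 0, 0, 0, 0, -12, -1.2, 0, 0, 0, 0, -10, -1, 0, 0, 0, 0, 0, 0, -3, 0, 0, 0])

```text
clock: 29.3
ee_pos: [0.5046, 0.094, 0.0577]
tcp_rot: [-0.108, 2.171, -2.171]
force: [0.5, -0.4, 0.8]
finger_gap: 0.0471
```

carry_out(steps=[0, 0, 0, 0, 0, 0, 0, 0, 0, 0, 0, 0, 0, 0, 0, 0, 0, 0, 0, 0, 0, 0, 0, 0, 0, 0, 0, 0, 0, 0], hand=1)

```text
clock: 29.92
ee_pos: [0.5055, 0.094, 0.0576]
tcp_rot: [-0.108, 2.171, -2.17]
force: [0.6, -0.2, 0.9]
finger_gap: 0.0
```

```bash
python3 -c "
from st import *
im=st(6)
crop(im['side'],225,210,120,100,'k1.png',6)"
```

```text
t 30.275 pos [505.48  94.04  57.61] last [505.47  94.02  57.61] F [0.09 0.25 0.03] sd [0.6  0.63 0.34] M [-0.008 -0.007  0.024] yaw 5.68 pitch -0.0 -0.0 q6 1.6 gap 0.0004879703378127437
```

View pics/k1.png

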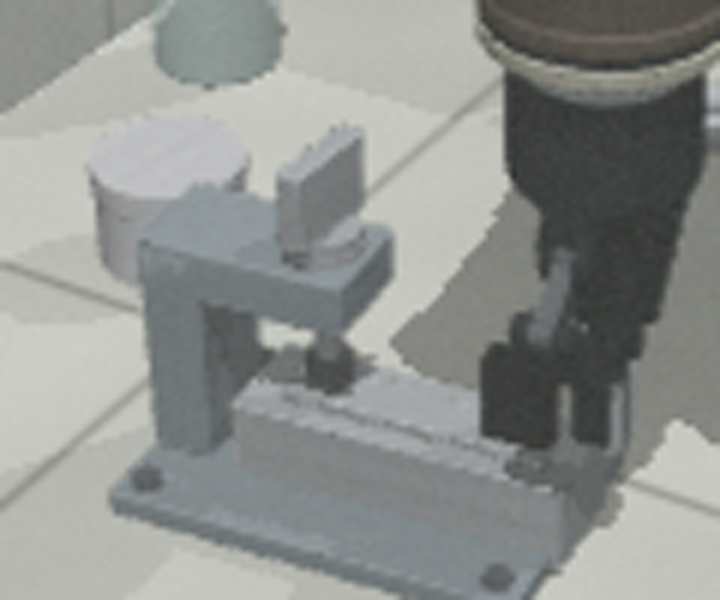

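carry_out(steps=[3, 0.3, 0, 0, 0, 0, 3, 0.3, 0, 0, 0, 0, 1, 0.1, 0, 0, 0, 0, 0.5, 0.05, 0, 0, 0, 0, 0.5, 0.05, 0, 0, 0, 0, 0.4, 0.04, 0, 0, 0, 0])

```text
clock: 31.02
ee_pos: [0.5138, 0.0949, 0.0576]
tcp_rot: [-0.108, 2.171, -2.171]
force: [-0.1, -0.1, -0.1]
finger_gap: 0.0002
```

carry_out(steps=[0.4, 0.04, 0, 0, 0, 0, 0.4, 0.04, 0, 0, 0, 0])

```text
clock: 31.28
ee_pos: [0.5147, 0.095, 0.0576]
tcp_rot: [-0.108, 2.171, -2.171]
force: [0.7, -0.4, -0.5]
finger_gap: 0.0001
```

carry_out(steps=[0.4, 0.04, 0, 0, 0, 0, 0.4, 0.04, 0, 0, 0, 0])

```text
clock: 31.52
ee_pos: [0.5149, 0.095, 0.0575]
tcp_rot: [-0.109, 2.171, -2.171]
force: [-4.7, -0.2, 3.3]
finger_gap: -0.0001
```

carry_out(steps=[0.4, 0.04, 0, 0, 0, 0, 0.4, 0.04, 0, 0, 0, 0])

```text
clock: 31.78
ee_pos: [0.5149, 0.095, 0.0574]
tcp_rot: [-0.11, 2.172, -2.172]
force: [-9.1, -1.0, 7.0]
finger_gap: 0.0001
```

carry_out(steps=[0.4, 0.04, 0, 0, 0, 0, 0.4, 0.04, 0, 0, 0, 0])

```text
clock: 32.02
ee_pos: [0.5157, 0.0951, 0.0574]
tcp_rot: [-0.111, 2.171, -2.172]
force: [-7.6, -0.7, 6.0]
finger_gap: 0.0002
```

```bash
python3 -c "
from st import *
im=st(5)
crop(im['side'],255,245,60,45,'k2.png',12)"
```

```text
t 32.325 pos [515.73  95.07  57.43] last [515.77  95.09  57.45] F [-7.39 -0.74  5.92] sd [0.19 0.5  0.73] M [-0.117  1.091  0.014] yaw 5.69 pitch 0.13 0.0 q6 1.6 gap 3.366000258857581e-05
```

View pics/k2.png

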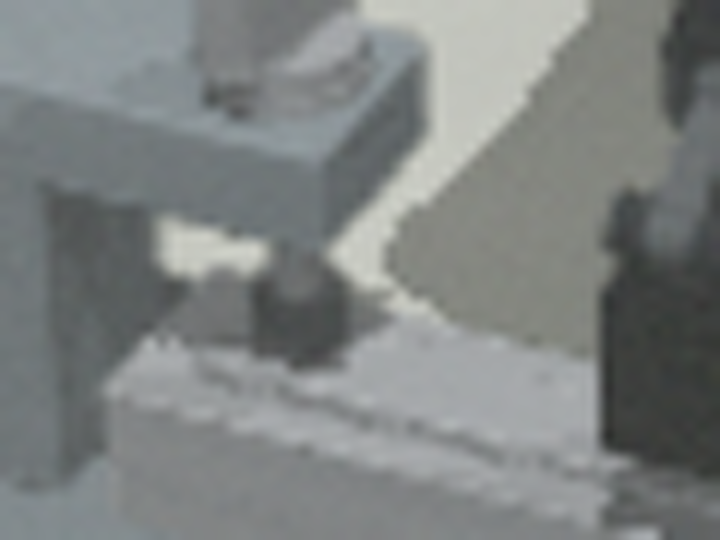

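carry_out(steps=[-3, -0.3, 0, 0, 0, 0, -8, -0.8, 0, 0, 0, 0, -10, -1, 0, 0, 0, 0, 0, 0, 30, 0, 0, 0, 0, 0, 60, 0, 0, 0, 0, -30, 40, 0, 0, 0, 0, -60, 0, 0, 0, 0, 0, -60, 0, 0, 0, 0])

```text
clock: 33.33
ee_pos: [0.4957, -0.0581, 0.1883]
tcp_rot: [-0.107, 2.169, -2.169]
force: [0.3, -0.4, 0.3]
finger_gap: -0.0
```

carry_out(steps=[0, -60, 0, 0, 0, 0, 0, -60, 0, 0, 0, 0, 0, 0, 0, 0, 0, 0])

```text
clock: 33.7
ee_pos: [0.4955, -0.1805, 0.1875]
tcp_rot: [-0.102, 2.172, -2.173]
force: [0.2, 0.2, -0.4]
finger_gap: 0.0001
```

```bash
python3 -c "
from st import *
im=st(2)
crop(im['side'],225,210,120,100,'l1.png',6);crop(im['side'],255,250,50,40,'l3.png',14);crop(im['top'],240,170,110,120,'l2.png',5)"
```

```text
t 33.85 pos [ 495.32 -177.36  187.36] last [ 495.39 -176.27  187.36] F [ 0.36  0.33 -0.15] sd [0.16 0.07 0.  ] M [ 0.028 -0.004 -0.007] yaw 5.66 pitch 0.04 -0.03 q6 1.07 gap 0.00019315306818483774
```

View pics/l2.png

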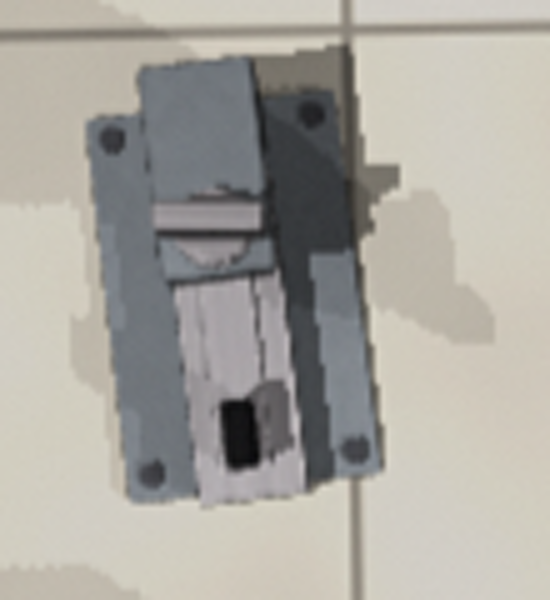

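View pics/l3.png

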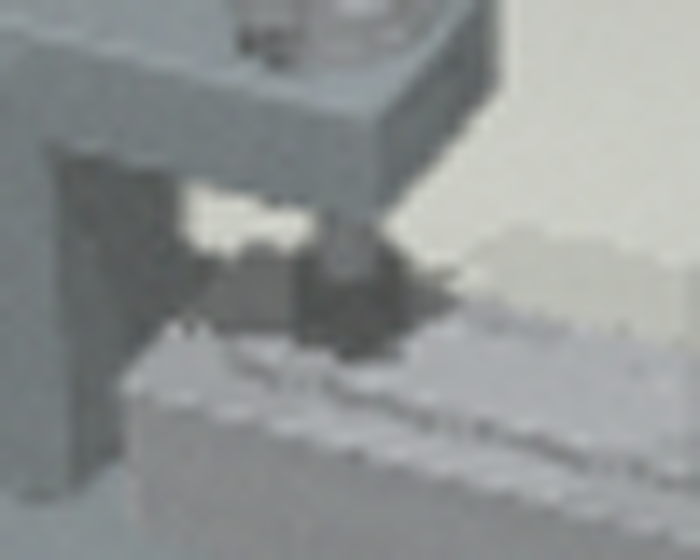

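View pics/l1.png

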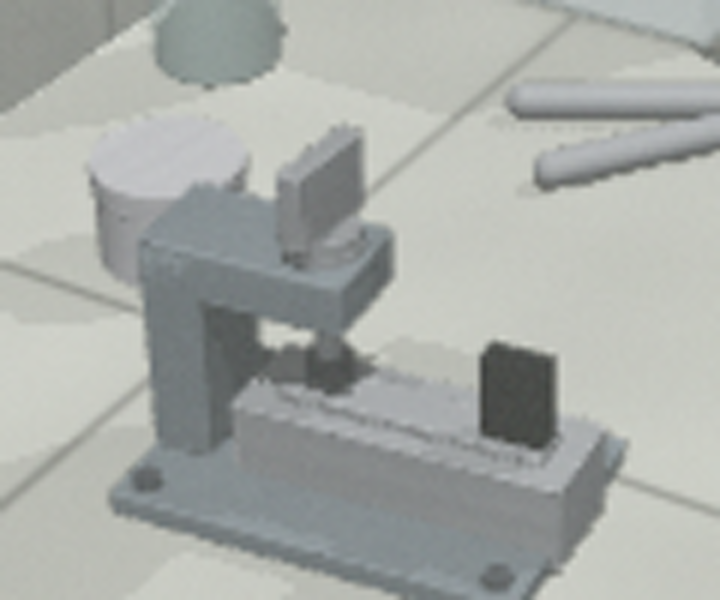

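Run:
```python
from h import *
v=[.625,.1055,.102];c,s=np.cos(.102),np.sin(.102)
loc=lambda p:np.round([(c*(p[0]-v[0])+s*(p[1]-v[1]))*1e3,(-s*(p[0]-v[0])+c*(p[1]-v[1]))*1e3],1)
S=lambda x,y,k,x0,y0,z:loc(ray("side",(x/k+x0-.4,y/k+y0-.4),z))
T=lambda x,y,z:loc(ray("top",(x/5+240-.4,y/5+170-.4),z))
print("tip bottom L",S(232,362,14,255,250,.0453),"top L",S(230,348,14,255,250,.0493),"rear L bottom",S(548,465,6,225,210,.0453))
print("handle top",T(221,403,.089),T(252,399,.089),T(228,470,.089),T(260,466,.089),"blade edges",T(195,290,.0493),T(253,280,.0493),T(208,380,.0493),T(263,360,.0493))
```

```text
tip bottom L [19.7 13.2] top L [19.3 14.3] rear L bottom [-101.7   11.3]
handle top [-73.1   7.4] [-73.   -6.3] [-102.6    7.7] [-102.5   -6.3] blade edges [-17.9  15.3] [-16.5 -11.6] [-59.5  14.1] [-53.5 -11.8]
```

```bash
python3 -c "
from cell import *
print(sense()['clock']); print(finish_job())"
```

```text
33.85
the job is handed in; nothing more can be done
None
```

The job is handed in at 33.9 s. The blade lies straight on the grey press's bed, held under the foot with a drag of about 4 N. The gripper is clear, and the tin and spring grip beside the press look undisturbed in the last side view. I didn't check the cap, whistle and mug again.

- **Setting:** Lifting the blade until it met the foot gave a gap of about 2.55 mm. I then turned the bar 108° clockwise in small steps, which lowers the foot about 3.0 mm.
- **Drag check:** A slow pull slid the blade at 3.6–4.5 N, about 3.8 N after taking off the sensor offset. Predicting it from the gap and the turn gave about 3.4 N. A push from behind implied about 3.2 N, but with more uncertainty because the tool was also pressing down. These agree only to within about 0.7 N.
- **Position:** The last pictures show the tip about 19 mm past the screw axis, so roughly 9 mm shows behind the foot. The blade is in line with the bed to within about 1–2 mm.
- **One hitch:** My first attempt to push the blade back in while gripping it jammed, reaching about 15 N forward and 20 N upward at the wrist. I backed off and nudged it in about 1 mm with shut fingers instead. The load was at the handle rather than at the foot, so I don't think the blade was pinched hard. I couldn't measure the nip force itself.

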